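# Index the inspection turntable to the brass bush

### The job

The small rotary stage on the measuring desk carries a brass bush, a steel ring gauge and a black loupe. Turn its disc by pushing one of the three upright blue-capped pegs until the brass bush stands squarely at the red pointer on the stage's base, then let go and leave the disc at rest there.

Things in the scene. Friction and masses are not known exactly. Their poses are not given: they have to be found in the camera images.
- axis (a point): Axis of the rotary stage's steel disc (240 mm across), at the disc's flat top, 26 mm above the desk. Three identical upright pegs stand on the disc, 105 mm from this axis, at 60, 180 and 300 degrees round from the brass bush: 14 mm thick steel, 18 mm blue cap, tops 30 mm above the disc (56 mm above the desk).
- bush (a point): Centre, at half height, of the brass bush (33 mm flange, 22 mm neck, 27 mm high), fixed on the disc 65 mm from the axis. Also fixed on the disc at 65 mm: a steel ring gauge (52 mm across, 16 high) 120 degrees counter-clockwise from the bush seen from above, and a black loupe (44 mm across, 31 high) 120 degrees clockwise.
- index (a point): Where the bush's centre must come: 65 mm from the axis, straight inward from the red pointer, 40 mm above the desk. The flat red pointer lies on a grey tab of the fixed base just outside the disc's rim, 124 to 160 mm from the axis, its top level with the disc's.
- carousel (a joint): Angle of the disc in rad, growing counter-clockwise seen from above; 0 or a whole turn (6.283) when the brass bush stands at the red pointer. Turns freely all round, either way, with light drag (about 1.2 N at a peg), and stops within a degree or two when a slow push ends.

How it is judged:
By the outcome, as a careful person would: the job done as asked, in the order asked, and still so for the second after the job is handed in, with the robot touching nothing.
It also fails if it takes over 40 s, if anything falls off the work surface, if the arm or the gripper's body presses on something with over 40 N, if the wrist force passes 120 N, or if a joint passes its speed limit or range.

### The arm

A 6-joint arm with a two-finger parallel gripper is mounted at the origin on a cart in front of the work surface, level with it; the furniture and walls round the work are solid. World frame = base frame: x ahead of the robot, y to its left, z up, the work surface at z = 0. Lengths are in m, angles in rad, forces in N, time in s.
With the tool pointing down it reaches from about 0.35 to 0.975 m from the base axis. Payload 17.4 kg.
Tool frame: the origin (TCP) lies at the very end of the fingers, on their centre line; the grasp point (between the pads) lies 19 mm behind it; z points along the fingers, y is the line along which they close (so a half turn about z gives the same grasp; the last joint's range is limited). The gripper opens to 85 mm and grips with 20 to 120 N. Pads are 22 mm wide; open, the fingers measure 114 mm over their backs; the gripper's body (76 mm by 85 mm) begins 54 mm behind the grasp point. The pads swing forward as they close: fully open they stand 13 mm farther back than shut.
Start: joints at [-1.289, 0.116, 1.442, -0, 1.584, -0.038], TCP at [0.212, -0.641, 0.231] pointing down, gripper open.
Joint ranges: [-2.83, 2.83], [-0.83, 2.19], [0.07, 2.5], [-1.14, 4.28], [0.01, 3], [-2.97, 2.97]. Speed limits (rad/s): [1.89, 1.89, 2.22, 3.14, 3.14, 3.14].

### API

Orientations are given as a 3x3 rotation matrix whose columns are the frame's x, y, z axes.
In Python, from workcell import env gives the robot as it stands.
- The arm moves only by the tool apply_moves, never from a script. Its arguments are lists of equal length, an entry for each row: "offset": the shift along the tool's x, y, z in m, a list of three; "rotation": the turn, a rotation vector about the tool's x, y, z in degrees, a list of three; "jaw": the closure, from -1 (fully open) to 1 (shut), so that 0 is half open. In form: {"offset": [[tx, ty, tz], ...], "rotation": [[ax, ay, az], ...], "jaw": [jaw, ...]}. A call has 1 to 5 rows; each row is the pose to reach, as a shift and turn from the pose commanded when the call began, along the tool's axes at that moment; what a row does not reach only later rows make up. A row lasts 1/12 s, in which the tool goes at most 41.7 mm and 7.16 degrees, less where a joint would pass 70% of its speed; a pose out of reach is approached as far as the arm can. A call with a gripper value outside its range is refused whole. The fingers move at their own pace and stop on an object; the grip force is fixed at half the most. Time passes only in rows, so rows that repeat a pose let the fingers close. It gives the time, the measured TCP pose, the force, the opening and the grip force at its end, in the units of the state.
- env.state(): the state, without advancing time (a new reading comes with each control period).
- env.capture(name): name is "scene" or "top"; returns (picture, depth): 480x640x3 uint8, blue, green, red; 480x640 float32, m along the optical axis (not along the pixel's ray), 0 where there is no reading.
- env.get_calibration(name): a dict with "mtx" (3x3 intrinsics, pixels), "k1" (the pictures are not rectified: a ray, as slopes to the right and down, at radius r is drawn at 1 + k1 r^2 times it, then the intrinsics apply), "world_to_cam" (4x4, takes a point from world to camera coordinates). Camera axes: x right, y down, z forward; pixel columns grow to the right and rows downward; lengths in m; the calibration is good to about 2 mm. A picture is of the moment at which its call begins. get_calibration takes no time and is no camera call.
- env.sign_off(): hands the job in; it is judged then, once.
The state is a dict: "t": time; "joint_positions": joint angles; "joint_velocities": joint speeds; "tau": joint torques, N m; "ee_pos": TCP position; "orientation": TCP orientation; "force": force on the tool from outside, world axes, zero at the start; "torque": the same for the moment, N m; "grip_width": opening from 0.0 (shut) to 1.0 (fully open); "grip_force": force on a finger pad.
Only numpy, scipy, OpenCV 4.12 (cv2) and the standard library are available. Lean on these libraries where they do the work, as an engineer would, in place of code of your own. Each camera call takes 0.05 s, during which the arm holds its last target. There are 200 camera calls.

## Working session

There is one attempt and no reset: what is moved stays moved. The work goes in short steps, Python scripts to look and compute and a tool call to move; the robot and the scene stay as the last step left them, time stands still between calls to the robot, and variables do not carry over. Pictures are saved under pics/ and viewed, at most 10 in all, crops included, and the job is handed in when it is done.

Besides the shell and the picture viewer there is one more tool, called after ">>>" as name(argument=value, ...), one argument or row to a line, values as JSON. apply_moves: Moves the arm, as the interface text tells. Its arguments: {"type":"object","properties":{"offset":{"type":"array"},"rotation":{"type":"array"},"jaw":{"type":"array"}},"required":["offset","rotation","jaw"]}

```bash
ls; mkdir -p pics
python3 - <<'E'
from workcell import env
import cv2,numpy as np
for n in("top","scene"):
    p,d=env.capture(n); cv2.imwrite(f"pics/{n}0.png",p); np.save(f"{n}0.npy",d)
    c=env.get_calibration(n); print(n,c)
s=env.state();print(s['t'],s['ee_pos'],s['orientation'])
E
```

```text
pics
top {'mtx': array([[538.54835325,   0.        , 324.86392732],
       [  0.        , 538.54835325, 238.82266197],
       [  0.        ,   0.        ,   1.        ]]), 'k1': -0.11785150815636015, 'world_to_cam': array([[-0.01200498, -0.99983216, -0.01383939, -0.00423498],
       [-0.98865359,  0.013941  , -0.14956512,  0.56761642],
       [ 0.14973295,  0.01188683, -0.98865502,  0.81676339],
       [ 0.        ,  0.        ,  0.        ,  1.        ]])}
scene {'mtx': array([[554.57902185,   0.        , 318.81308915],
       [  0.        , 554.57902185, 238.27459775],
       [  0.        ,   0.        ,   1.        ]]), 'k1': -0.09603992122979894, 'world_to_cam': array([[-0.84727488, -0.53104122,  0.01097743,  0.46473868],
       [-0.28416594,  0.43573167, -0.85404194,  0.25273048],
       [ 0.44874826, -0.72672769, -0.52008832,  0.625055  ],
       [ 0.        ,  0.        ,  0.        ,  1.        ]])}
0.1 [ 0.21213756 -0.64060674  0.23060219] [[ 9.49289283e-01  3.14403803e-01 -3.25890561e-04]
 [ 3.14403972e-01 -9.49288704e-01  1.04842290e-03]
 [ 2.02639202e-05 -1.09771791e-03 -9.99999397e-01]]
```

View pics/top0.png

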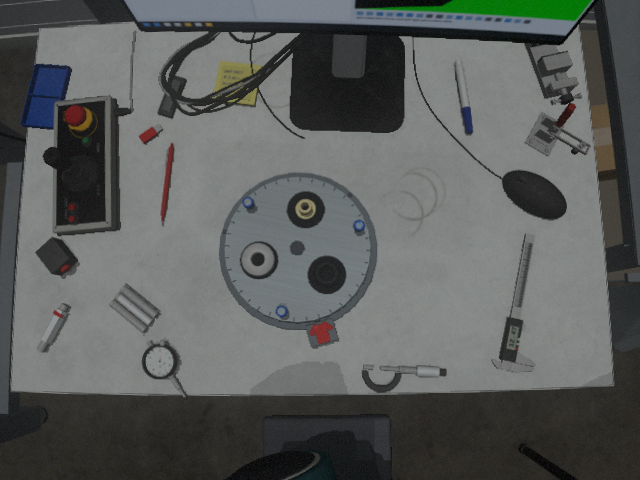

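View pics/scene0.png

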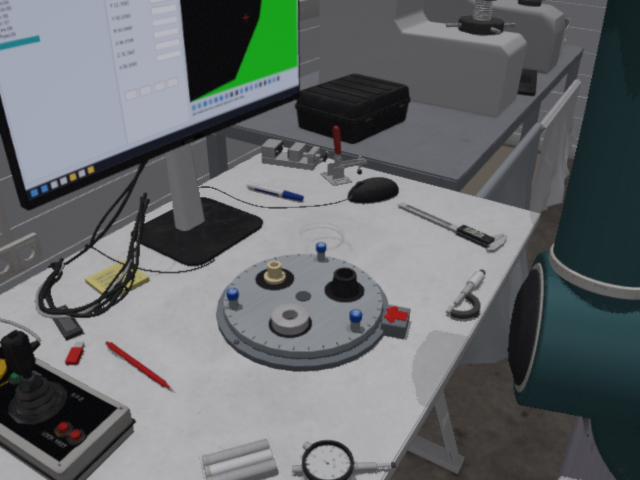

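Top view: the hub is at (297,248), the bush at (306,209) and the red pointer at (321,334). The pegs are at (249,203), (359,226) and (282,312). The scene view agrees with this. The shorter way is clockwise, about 150°, and the right-hand peg can be swept along the side near the robot.

```bash
cat > h.py <<'E'
from workcell import env
import cv2,numpy as np
def w(n,uv,z):
    c=env.get_calibration(n);T=c['world_to_cam'];K=c['mtx']
    r=cv2.undistortPoints(np.array([[uv]],float),K,np.array([c['k1'],0,0,0,0.]),None)[0,0]
    # k1 given as ray*(1+k1 r^2)
    R=T[:3,:3];o=-R.T@T[:3,3];d=R.T@np.array([*r,1]);return o+d*(z-o[2])/d[2]
def blobs(m,a=15):
    n,_,s,c=cv2.connectedComponentsWithStats(m.astype(np.uint8)); return [(s[i,4],c[i]) for i in range(1,n) if s[i,4]>=a]
def look(p,n="top",ax=None):
    hsv=cv2.cvtColor(p,cv2.COLOR_BGR2HSV);H,S,V=cv2.split(hsv)
    blue=[(a,w(n,c,.052)) for a,c in blobs((H>100)&(H<130)&(S>110)&(V>60))]
    red=[(a,w(n,c,.026)) for a,c in blobs(((H<6)|(H>174))&(S>150)&(V>80),40)]
    brass=[(a,w(n,c,.045)) for a,c in blobs((H>15)&(H<32)&(S>50)&(V>80),20)]
    f=lambda L,lo,hi:[(a,x) for a,x in L if ax is None or lo<np.hypot(*(x-ax)[:2])<hi]
    return f(blue,.095,.115),f(red,.12,.165),f(brass,.05,.08)
E
python3 - <<'E'
from h import *
p=cv2.imread('pics/top0.png')
ax0=w('top',(297,248),.026);print('hub',ax0,'bush',w('top',(306,209),.05))
pg=[w('top',c,.052) for c in((249,203),(359,226),(282,312))];ax=np.mean(pg,0);print('mean pegs',ax)
b,r,br=look(p,ax=ax)
for L in(b,r,br):
  for a,x in L: d=x-ax0;print(a,x.round(4),np.hypot(*d[:2]).round(4),np.degrees(np.arctan2(d[1],d[0])).round(2))
E
```

```text
hub [0.5555958  0.03401049 0.026     ] bush [0.61499136 0.0178188  0.05      ]
mean pegs [0.55461928 0.03307514 0.052     ]
43 [0.6268 0.1111 0.052 ] 0.1049 47.27
61 [ 0.587  -0.0659  0.052 ] 0.1047 -72.58
49 [0.4538 0.0573 0.052 ] 0.1045 167.11
279 [ 0.4206 -0.004   0.026 ] 0.1403 -164.29
260 [0.6173 0.0193 0.045 ] 0.0634 -13.38
```

The three peg radii come out at 105 mm and the bush and pointer radii also fit. The disc has to turn −151.5°. I'm approaching the right-hand peg to cage it between half-open fingers.

>>> apply_moves(
  offset=[
    [0.537, -0.428, 0.05],
    [0.537, -0.428, 0.05],
    [0.537, -0.428, 0.05],
    [0.537, -0.428, 0.05],
    [0.537, -0.428, 0.05],
  ],
  rotation=[
    [0, 0, -89],
    [0, 0, -89],
    [0, 0, -89],
    [0, 0, -89],
    [0, 0, -89],
  ],
  jaw=[0.0, 0.0, 0.0, 0.0, 0.0],
)

```text
t: 0.52
ee_pos: [0.3262, -0.4649, 0.2156]
orientation: [[0.581, 0.814, -0.0], [0.814, -0.581, 0.0], [0.0, -0.0, -1.0]]
force: [0.5, -0.2, 0.3]
grip_width: 0.5
grip_force: 0.0
```

```bash
cat >> h.py <<'E'
AX=np.array([.5559,.0342])
def go(targets):
    """targets: (x,y,z,yaw of tool y deg) -> rows from the present pose"""
    s=env.state();R=np.array(s['orientation']);p=np.array(s['ee_pos'])
    y0=np.degrees(np.arctan2(R[1,1],R[0,1]))
    print('t',round(s['t'],2),'pos',p.round(4),'yaw',y0.round(1),'F',np.round(s['force'],1),'w',round(s['grip_width'],3))
    for x,y,z,yw in targets: print((R.T@(np.array([x,y,z])-p)).round(4).tolist(),round(-((yw-y0+180)%360-180),1))
def arc(phis,z,r=.105,lead=0):
    go([(*(AX+r*np.array([np.cos(a),np.sin(a)])),z,np.degrees(a)+90+lead) for a in np.radians(phis)])
E
python3 -c "
from h import *
arc([-72.6],.12)"
```

```text
t 0.52 pos [ 0.3262 -0.4649  0.2156] yaw -35.5 F [ 0.5 -0.2  0.3] w 0.5
[0.4764, -0.0194, 0.0957] -52.9
```

>>> apply_moves(
  offset=[
    [0.4764, -0.0194, 0.096],
    [0.4764, -0.0194, 0.096],
    [0.4764, -0.0194, 0.096],
    [0.4764, -0.0194, 0.096],
    [0.4764, -0.0194, 0.096],
  ],
  rotation=[
    [0, 0, -53],
    [0, 0, -53],
    [0, 0, -53],
    [0, 0, -53],
    [0, 0, -53],
  ],
  jaw=[0.0, 0.0, 0.0, 0.0, 0.0],
)

```text
t: 0.93
ee_pos: [0.4391, -0.2946, 0.1746]
orientation: [[-0.005, 1.0, 0.0], [1.0, 0.005, -0.0], [-0.0, 0.0, -1.0]]
force: [-0.3, -0.7, 0.4]
grip_width: 0.502
grip_force: 0.0
```

```bash
python3 -c "
from h import *
arc([-72.6],.12)"
```

```text
t 0.93 pos [ 0.4391 -0.2946  0.1746] yaw 0.3 F [-0.3 -0.7  0.4] w 0.502
[0.2279, 0.1493, 0.0546] -17.1
```

>>> apply_moves(
  offset=[
    [0.228, 0.149, 0.055],
    [0.228, 0.149, 0.055],
    [0.228, 0.149, 0.055],
    [0.228, 0.149, 0.055],
    [0.228, 0.149, 0.055],
  ],
  rotation=[
    [0, 0, -17],
    [0, 0, -17],
    [0, 0, -17],
    [0, 0, -17],
    [0, 0, -17],
  ],
  jaw=[0.0, 0.0, 0.0, 0.0, 0.0],
)

```text
t: 1.35
ee_pos: [0.551, -0.1236, 0.1333]
orientation: [[-0.292, 0.956, -0.0], [0.956, 0.292, -0.0], [0.0, -0.0, -1.0]]
force: [0.8, -1.0, 0.1]
grip_width: 0.5
grip_force: 0.0
```

```bash
python3 -c "
from h import *
arc([-72.6],.12)"
```

```text
t 1.35 pos [ 0.551  -0.1236  0.1333] yaw 17.0 F [ 0.8 -1.   0.1] w 0.5
[0.0445, 0.0515, 0.0133] -0.4
```

>>> apply_moves(
  offset=[
    [0.0445, 0.0515, 0.013],
    [0.0445, 0.0515, 0.013],
    [0.0445, 0.0515, 0.013],
    [0.0445, 0.0515, 0.04],
    [0.0445, 0.0515, 0.05],
  ],
  rotation=[
    [0, 0, -0.4],
    [0, 0, -0.4],
    [0, 0, -0.4],
    [0, 0, -0.4],
    [0, 0, -0.4],
  ],
  jaw=[0.0, 0.0, 0.0, 0.0, 0.0],
)

```text
t: 1.77
ee_pos: [0.5859, -0.0677, 0.0812]
orientation: [[-0.299, 0.954, -0.002], [0.954, 0.299, 0.0], [0.001, -0.002, -1.0]]
force: [-0.7, -0.5, -1.0]
grip_width: 0.505
grip_force: 0.0
```

Run:
```python
from h import *
arc([-72.6],.034)
a,_=env.capture('top');b,_=env.capture('scene')
cv2.imwrite('pics/a1.png',np.hstack([a[130:370,170:420],b[180:420,180:430]]).repeat(1,0))
```

```text
t 1.77 pos [ 0.5859 -0.0677  0.0812] yaw 17.4 F [-0.7 -0.5 -1. ] w 0.505
[0.0011, 0.0019, 0.0472] -0.0
```

View pics/a1.png

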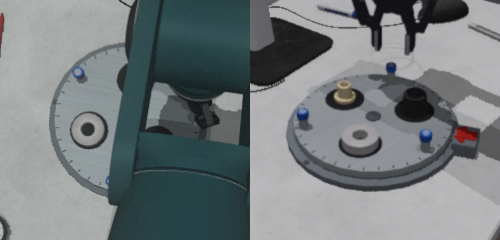

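In the scene half the fingers hang above the far peg (391,67), one on each side of it. The top view is partly hidden by the arm. Now descending.

>>> apply_moves(
  offset=[
    [0, 0, 0.02],
    [0, 0, 0.035],
    [0, 0, 0.045],
    [0, 0, 0.045],
  ],
  rotation=[
    [0, 0, 0],
    [0, 0, 0],
    [0, 0, 0],
    [0, 0, 0],
  ],
  jaw=[0.0, 0.0, 0.0, 0.0],
)

```text
t: 2.2
ee_pos: [0.5858, -0.0685, 0.0375]
orientation: [[-0.297, 0.955, -0.002], [0.955, 0.297, 0.0], [0.001, -0.002, -1.0]]
force: [0.0, -0.1, -0.7]
grip_width: 0.503
grip_force: 0.0
```

```bash
python3 -c "
from h import *
arc([-77,-81.5,-86,-91,-96],.034)"
```

```text
t 2.2 pos [ 0.5858 -0.0685  0.0375] yaw 17.3 F [ 0.  -0.1 -0.7] w 0.503
[0.0022, -0.0059, 0.0035] 4.3
[0.0032, -0.0141, 0.0035] 8.8
[0.0047, -0.0222, 0.0035] 13.3
[0.0072, -0.031, 0.0035] 18.3
[0.0105, -0.0396, 0.0036] 23.3
```

>>> apply_moves(
  offset=[
    [0.002, -0.006, 0.002],
    [0.003, -0.014, 0.002],
    [0.005, -0.022, 0.002],
    [0.007, -0.031, 0.002],
    [0.0105, -0.0395, 0.002],
  ],
  rotation=[
    [0, 0, 4],
    [0, 0, 9],
    [0, 0, 13],
    [0, 0, 18],
    [0, 0, 23],
  ],
  jaw=[0.0, 0.0, 0.0, 0.0, 0.0],
)

```text
t: 2.62
ee_pos: [0.5461, -0.0704, 0.0384]
orientation: [[0.103, 0.995, 0.002], [0.995, -0.103, -0.0], [-0.0, 0.002, -1.0]]
force: [1.7, -2.2, -0.4]
grip_width: 0.501
grip_force: 0.8
```

Run:
```python
from h import *
s=env.state();d=np.array(s['ee_pos'])[:2]-AX;ph=np.degrees(np.arctan2(d[1],d[0]));print(ph,np.hypot(*d))
arc([-101.5,-107,-112.5,-118,-123.5],.035)
p,_=env.capture('top')
for L in look(p,ax=np.r_[AX,0]):
  for a,x in L: d=x[:2]-AX;print(a,np.degrees(np.arctan2(d[1],d[0])).round(1))
```

```text
-95.32768389168962 0.10508673871005872
t 2.62 pos [ 0.5461 -0.0704  0.0384] yaw -5.9 F [ 1.7 -2.2 -0.4] w 0.501
[0.0006, -0.0113, 0.0033] 5.6
[0.002, -0.0213, 0.0033] 11.1
[0.0044, -0.0311, 0.0033] 16.6
[0.0078, -0.0406, 0.0033] 22.1
[0.012, -0.0497, 0.0033] 27.6
61 31.7
57 151.9
```

The disc is following: −15.4° so far, with the tool leading the peg by about 7.3°.

>>> apply_moves(
  offset=[
    [0.001, -0.011, 0.002],
    [0.002, -0.021, 0.002],
    [0.0045, -0.031, 0.002],
    [0.008, -0.0405, 0.002],
    [0.012, -0.0495, 0.002],
  ],
  rotation=[
    [0, 0, 5.6],
    [0, 0, 11],
    [0, 0, 16.6],
    [0, 0, 22],
    [0, 0, 27.6],
  ],
  jaw=[0.0, 0.0, 0.0, 0.0, 0.0],
)

```text
t: 3.08
ee_pos: [0.4981, -0.0533, 0.0361]
orientation: [[0.551, 0.835, 0.002], [0.835, -0.551, -0.0], [0.001, 0.002, -1.0]]
force: [2.2, 0.4, 0.2]
grip_width: 0.503
grip_force: 0.6
```

```bash
cat >> h.py <<'E'
def nxt(step,n=5,cam=True):
    s=env.state();d=np.array(s['ee_pos'])[:2]-AX;ph=np.degrees(np.arctan2(d[1],d[0]));print('tool',ph.round(1),np.hypot(*d).round(4))
    arc(ph+step*np.arange(1,n+1),.036)
    if cam:
        p,_=env.capture('top')
        for L in look(p,ax=np.r_[AX,0]): print([(a,np.degrees(np.arctan2(x[1]-AX[1],x[0]-AX[0])).round(1)) for a,x in L])
E
python3 -c "
from h import *
nxt(-5.5)"
```

```text
tool -123.4 0.1048
t 3.08 pos [ 0.4981 -0.0533  0.0361] yaw -33.4 F [2.2 0.4 0.2] w 0.503
[0.0003, -0.0101, 0.0001] 5.5
[0.0018, -0.02, 0.0001] 11.0
[0.0042, -0.0298, 0.0001] 16.5
[0.0075, -0.0393, 0.0001] 22.0
[0.0117, -0.0485, 0.0001] 27.5
[(np.int32(48), np.float64(3.5)), (np.int32(49), np.float64(123.7))]
[(np.int32(85), np.float64(-168.0))]
[]
```

>>> apply_moves(
  offset=[
    [0.0005, -0.01, 0],
    [0.002, -0.02, 0],
    [0.004, -0.03, 0],
    [0.0075, -0.0395, 0],
    [0.0115, -0.0485, 0],
  ],
  rotation=[
    [0, 0, 5.5],
    [0, 0, 11],
    [0, 0, 16.5],
    [0, 0, 22],
    [0, 0, 27.5],
  ],
  jaw=[0.0, 0.0, 0.0, 0.0, 0.0],
)

```text
t: 3.55
ee_pos: [0.4641, -0.0169, 0.036]
orientation: [[0.873, 0.488, 0.001], [0.488, -0.873, -0.0], [0.001, 0.001, -1.0]]
force: [1.4, 0.2, -0.9]
grip_width: 0.501
grip_force: 0.6
```

```bash
python3 -c "
from h import *
nxt(-5.5)"
```

```text
tool -150.9 0.105
t 3.55 pos [ 0.4641 -0.0169  0.036 ] yaw -60.8 F [ 1.4  0.2 -0.9] w 0.501
[0.0005, -0.0101, -0.0] 5.6
[0.002, -0.02, -0.0] 11.1
[0.0044, -0.0298, -0.0] 16.6
[0.0078, -0.0393, -0.0] 22.1
[0.012, -0.0485, -0.0] 27.6
[(np.int32(48), np.float64(-23.8)), (np.int32(50), np.float64(96.3))]
[]
[(np.int32(250), np.float64(-83.2))]
```

>>> apply_moves(
  offset=[
    [0.0005, -0.01, 0],
    [0.002, -0.02, 0],
    [0.0045, -0.03, 0],
    [0.0078, -0.0393, 0],
    [0.012, -0.0485, 0],
  ],
  rotation=[
    [0, 0, 5.5],
    [0, 0, 11],
    [0, 0, 16.5],
    [0, 0, 22],
    [0, 0, 27.5],
  ],
  jaw=[0.0, 0.0, 0.0, 0.0, 0.0],
)

```text
t: 4.02
ee_pos: [0.451, 0.0313, 0.0358]
orientation: [[1.0, 0.032, 0.001], [0.032, -1.0, -0.0], [0.001, 0.0, -1.0]]
force: [0.7, -0.5, 1.3]
grip_width: 0.499
grip_force: 0.7
```

```bash
python3 -c "
from h import *
nxt(-5.5)"
```

```text
tool -178.4 0.1049
t 4.02 pos [0.451  0.0313 0.0358] yaw -88.2 F [ 0.7 -0.5  1.3] w 0.499
[0.0004, -0.0101, -0.0002] 5.7
[0.0019, -0.02, -0.0002] 11.2
[0.0043, -0.0298, -0.0002] 16.7
[0.0077, -0.0393, -0.0002] 22.2
[0.012, -0.0484, -0.0002] 27.7
[(np.int32(54), np.float64(-51.3)), (np.int32(63), np.float64(68.7))]
[]
[(np.int32(115), np.float64(-105.4))]
```

>>> apply_moves(
  offset=[
    [0.0005, -0.01, 0],
    [0.002, -0.02, 0],
    [0.0045, -0.03, 0],
    [0.0078, -0.0393, 0],
    [0.012, -0.0485, 0],
  ],
  rotation=[
    [0, 0, 5.6],
    [0, 0, 11],
    [0, 0, 16.6],
    [0, 0, 22],
    [0, 0, 27.6],
  ],
  jaw=[0.0, 0.0, 0.0, 0.0, 0.0],
)

```text
t: 4.48
ee_pos: [0.4616, 0.0801, 0.0355]
orientation: [[0.901, -0.434, 0.001], [-0.434, -0.901, -0.0], [0.001, 0.0, -1.0]]
force: [0.2, -1.6, -0.8]
grip_width: 0.501
grip_force: 0.6
```

```bash
python3 -c "
from h import *
nxt(-3.6)"
```

```text
tool 154.0 0.1049
t 4.48 pos [0.4616 0.0801 0.0355] yaw -115.7 F [ 0.2 -1.6 -0.8] w 0.501
[0.0001, -0.0066, -0.0005] 3.9
[0.0008, -0.0132, -0.0005] 7.5
[0.0018, -0.0197, -0.0005] 11.1
[0.0033, -0.0261, -0.0005] 14.7
[0.0052, -0.0324, -0.0005] 18.3
[(np.int32(60), np.float64(41.4)), (np.int32(48), np.float64(-78.7))]
[(np.int32(164), np.float64(-165.1))]
[(np.int32(293), np.float64(-138.7))]
```

>>> apply_moves(
  offset=[
    [0, -0.0066, 0],
    [0.001, -0.013, 0],
    [0.002, -0.02, 0],
    [0.0033, -0.026, 0],
    [0.0045, -0.03, 0],
  ],
  rotation=[
    [0, 0, 3.9],
    [0, 0, 7.5],
    [0, 0, 11],
    [0, 0, 14.7],
    [0, 0, 17],
  ],
  jaw=[0.0, 0.0, 0.0, 0.0, 0.0],
)

```text
t: 4.95
ee_pos: [0.4787, 0.105, 0.0352]
orientation: [[0.737, -0.676, 0.0], [-0.676, -0.737, -0.0], [0.0, 0.0, -1.0]]
force: [-0.6, -0.7, 0.4]
grip_width: 0.496
grip_force: 0.6
```

```bash
python3 -c "
from h import *
nxt(-1.6)"
```

```text
tool 137.5 0.1048
t 4.95 pos [0.4787 0.105  0.0352] yaw -132.6 F [-0.6 -0.7  0.4] w 0.496
[-0.0002, -0.0029, -0.0008] 1.5
[-0.0001, -0.0059, -0.0008] 3.1
[0.0001, -0.0088, -0.0008] 4.7
[0.0004, -0.0117, -0.0008] 6.3
[0.0008, -0.0146, -0.0008] 7.9
[(np.int32(62), np.float64(24.6)), (np.int32(48), np.float64(-95.4))]
[(np.int32(257), np.float64(-163.8))]
[(np.int32(298), np.float64(-155.3))]
```

>>> apply_moves(
  offset=[
    [0, -0.004, 0],
    [0, -0.0075, 0],
    [0.0001, -0.0105, 0],
    [0.0003, -0.0128, 0],
    [0.0005, -0.014, 0],
  ],
  rotation=[
    [0, 0, 2],
    [0, 0, 4],
    [0, 0, 5.5],
    [0, 0, 7],
    [0, 0, 7.7],
  ],
  jaw=[0.0, 0.0, 0.0, 0.0, 0.0],
)

```text
t: 5.42
ee_pos: [0.4884, 0.1146, 0.0351]
orientation: [[0.64, -0.769, 0.0], [-0.769, -0.64, -0.0], [0.0, -0.0, -1.0]]
force: [-0.9, -0.7, 1.0]
grip_width: 0.502
grip_force: 0.5
```

```bash
python3 -c "
from h import *
nxt(-.5);nxt(0,1)
p,_=env.capture('top');cv2.imwrite('pics/b1.png',cv2.resize(p[165:365,210:390],None,fx=3,fy=3,interpolation=2))"
```

```text
tool 130.0 0.105
t 5.42 pos [0.4884 0.1146 0.0351] yaw -140.2 F [-0.9 -0.7  1. ] w 0.502
[0.0, -0.0009, -0.0009] 0.2
[0.0, -0.0018, -0.0009] 0.7
[0.0, -0.0027, -0.0009] 1.2
[0.0001, -0.0037, -0.0009] 1.7
[0.0001, -0.0046, -0.0009] 2.2
[(np.int32(58), np.float64(17.2)), (np.int32(56), np.float64(-102.7))]
[(np.int32(283), np.float64(-164.3))]
[(np.int32(288), np.float64(-162.5))]
tool 130.0 0.1051
t 5.47 pos [0.4884 0.1148 0.0351] yaw -140.3 F [-0.5  0.6  0.7] w 0.501
[0.0001, -0.0, -0.0009] -0.3
[(np.int32(52), np.float64(17.1)), (np.int32(47), np.float64(-103.5))]
[(np.int32(284), np.float64(-164.3))]
[(np.int32(296), np.float64(-162.6))]
```

View pics/b1.png

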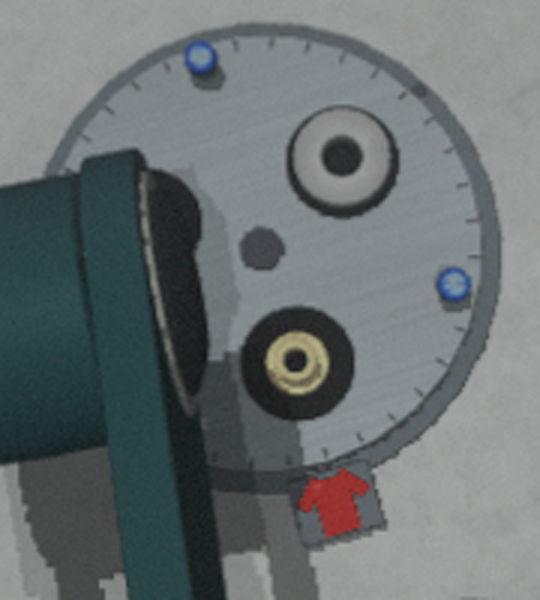

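The crop shows the bush at (296,360) just short of the line from the hub (262,248) to the pointer (333,500). About 1.4° is left, so a slow push of 2.5 mm.

>>> apply_moves(
  offset=[
    [0, -0.0008, 0],
    [0, -0.0014, 0],
    [0, -0.002, 0],
    [0, -0.0024, 0],
    [0, -0.0026, 0],
  ],
  rotation=[
    [0, 0, 0],
    [0, 0, 0.4],
    [0, 0, 0.8],
    [0, 0, 1],
    [0, 0, 1],
  ],
  jaw=[0.0, 0.0, 0.0, 0.0, 0.0],
)

```text
t: 5.98
ee_pos: [0.4899, 0.1168, 0.0348]
orientation: [[0.622, -0.783, -0.0], [-0.783, -0.622, -0.0], [0.0, 0.0, -1.0]]
force: [-0.5, -1.6, -0.3]
grip_width: 0.501
grip_force: 0.5
```

```bash
python3 -c "
from h import *
nxt(0,1);nxt(0,1);nxt(0,1)"
```

```text
tool 128.6 0.1057
t 5.98 pos [0.4899 0.1168 0.0348] yaw -141.6 F [-0.5 -1.6 -0.3] w 0.501
[0.0007, -0.0, -0.0012] -0.2
[(np.int32(44), np.float64(15.8)), (np.int32(43), np.float64(-104.7))]
[(np.int32(285), np.float64(-164.3))]
[(np.int32(291), np.float64(-164.1))]
tool 128.6 0.1057
t 6.03 pos [0.4899 0.1168 0.0348] yaw -141.5 F [-1.1 -0.2  0.7] w 0.498
[0.0007, -0.0, -0.0012] -0.1
[(np.int32(81), np.float64(15.9)), (np.int32(42), np.float64(-104.7))]
[(np.int32(284), np.float64(-164.3))]
[(np.int32(290), np.float64(-164.1))]
tool 128.6 0.1057
t 6.08 pos [0.4899 0.1168 0.0348] yaw -141.5 F [-0.5 -0.6  0. ] w 0.501
[0.0007, -0.0, -0.0012] -0.1
[(np.int32(82), np.float64(15.9)), (np.int32(41), np.float64(-104.6))]
[(np.int32(284), np.float64(-164.3))]
[(np.int32(293), np.float64(-164.1))]
```

The bush is at −164.2° against the pointer's −164.3°. I'll centre the fingers on the peg so nothing touches, then lift away.

>>> apply_moves(
  offset=[
    [0, 0.006, 0],
    [0, 0.012, 0],
    [0, 0.012, 0],
    [0, 0.012, -0.03],
    [0, 0.012, -0.07],
  ],
  rotation=[
    [0, 0, 0],
    [0, 0, 0],
    [0, 0, 0],
    [0, 0, 0],
    [0, 0, 0],
  ],
  jaw=[0.0, 0.0, 0.0, 0.0, 0.0],
)

```text
t: 6.55
ee_pos: [0.4785, 0.1088, 0.1027]
orientation: [[0.622, -0.783, -0.006], [-0.783, -0.622, -0.001], [-0.003, 0.005, -1.0]]
force: [0.9, -0.3, 0.5]
grip_width: 0.499
grip_force: 0.0
```

>>> apply_moves(
  offset=[
    [0, 0, -0.04],
    [0, 0, -0.08],
    [-0.03, 0.03, -0.1],
    [-0.06, 0.06, -0.1],
    [-0.06, 0.06, -0.1],
  ],
  rotation=[
    [0, 0, 0],
    [0, 0, 0],
    [0, 0, 0],
    [0, 0, 0],
    [0, 0, 0],
  ],
  jaw=[0.0, 0.0, 0.0, 0.0, 0.0],
)

```text
t: 6.97
ee_pos: [0.393, 0.1194, 0.207]
orientation: [[0.622, -0.783, 0.003], [-0.783, -0.622, 0.001], [0.001, -0.004, -1.0]]
force: [-0.2, -0.6, 0.2]
grip_width: 0.497
grip_force: 0.0
```

```bash
python3 -c "
from h import *
nxt(0,1);nxt(0,1)
p,_=env.capture('top');cv2.imwrite('pics/c1.png',cv2.resize(p[165:365,210:390],None,fx=3,fy=3,interpolation=2))"
```

```text
tool 152.4 0.1838
t 6.97 pos [0.393  0.1194 0.207 ] yaw -141.5 F [-0.2 -0.6  0.2] w 0.497
[0.0719, -0.0314, 0.1712] -23.9
[(np.int32(79), np.float64(15.9)), (np.int32(41), np.float64(-104.6)), (np.int32(51), np.float64(135.9))]
[(np.int32(278), np.float64(-164.3))]
[(np.int32(284), np.float64(-164.2))]
tool 152.3 0.1829
t 7.02 pos [0.394  0.1193 0.2063] yaw -141.5 F [0.5 0.5 0.7] w 0.499
[0.0711, -0.0308, 0.1705] -23.8
[(np.int32(82), np.float64(15.8)), (np.int32(43), np.float64(-104.7)), (np.int32(52), np.float64(135.7))]
[(np.int32(280), np.float64(-164.3))]
[(np.int32(285), np.float64(-164.2))]
```

View pics/c1.png

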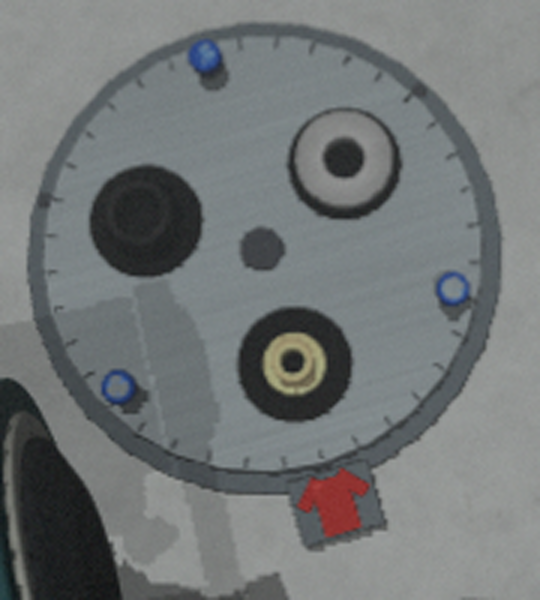

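The arm is clear. The bush (293,362) lies on the hub–pointer line, and the peg angles put it at −164.4° against −164.3° for the pointer. The disc is at rest.

```bash
python3 -c "
from workcell import env
print(env.sign_off())"
```

```text
the job is handed in; nothing more can be done
None
```

The brass bush stands at the red pointer to within about 0.2° by camera measurement; the disc is at rest, the arm is clear, and I handed the job in at about 7 s.

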